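Fit the spool arbor into the line winder's keyed drive hub

ROBOT

A 6-joint arm with a two-finger parallel gripper is mounted at the origin on the work surface. World frame = base frame: x ahead of the robot, y to its left, z up, the work surface at z = 0. Lengths are in m, angles in rad, forces in N, time in s.
With the tool pointing down it reaches from about 0.275 to 0.75 m from the base axis. Payload 10.2 kg.
Tool frame: the origin (TCP) lies at the very end of the fingers, on their centre line; the grasp point (between the pads) lies 19 mm behind it (bot.tcp_to_grasp is the distance from the TCP to the grasp point, in m); z points along the fingers, y is the line along which they close (so a half turn about z gives the same grasp; the last joint's range is limited). The gripper opens to 88 mm and grips with 3 to 60 N. Pads are 18 mm wide; open, the fingers measure 123 mm over their backs; the gripper's body (75 mm by 187 mm) begins 45 mm behind the grasp point.
Start: joints at [0.907, 0.313, 1.498, -0, 1.331, -0.223], TCP at [0.224, 0.475, 0.205] pointing down, gripper open.
Joint ranges: [-2.94, 2.94], [-0.97, 2.17], [0.19, 2.56], [-1.23, 4.37], [0.02, 3.11], [-2.88, 2.88]. Speed limits (rad/s): [2.39, 2.39, 3.01, 3.14, 3.14, 3.14].

INTERFACE

Orientations are given as a rotation vector (axis times angle).
In Python, from plant import bot, get_image, camera_params gives the robot as it stands.
- The arm moves only by the shell command python3 -m jog 'ROWS' [OPENING]. ROWS is JSON, one flat list of numbers, 4 for each row, row after row: the shift along the tool's x, y, z each as a share of 0.8 m, from -1 to 1, then the turn about the tool's z as a share of 0.5 rad, from -1 to 1. In form: [tx, ty, tz, spin, tx, ty, tz, spin, ...]. A call has exactly 5 rows; each row is the pose to reach, as a shift and turn from the pose commanded when the call began, along the tool's axes at that moment; what a row does not reach only later rows make up. A row lasts 1/10 s, in which the tool goes at most 50 mm and 8.59 degrees, less where a joint would pass 70% of its speed; a pose out of reach is approached as far as the arm can. A call with a number of a shift or a turn outside -1 to 1 is refused whole. A call with a gripper value outside its range is refused whole. OPENING is the closure, from -1 (fully open) to 1 (shut), so that 0 is half open, set as the call begins (- or left out, the last holds). The fingers move at their own pace and stop on an object; the grip force is fixed at half the most. Time passes only in rows, so rows that repeat a pose let the fingers close, or fill a call up. It gives the time, the measured TCP pose, the force, the opening and the grip force at its end, in the units of the state.
- bot.sense(): the state, without advancing time (a new reading comes with each control period).
- get_image(name): name is "side" or "top" or "wrist"; returns the picture (400x640x3 uint8, red, green, blue); there is no depth.
- camera_params(name): a dict with "mtx" (3x3 intrinsics, pixels), "eye" and "attitude" of the camera in the world. Camera axes: x right, y up, looking along -z (the intrinsics and any distortion apply to the point x, -y, -z); pixel columns grow to the right and rows downward; lengths in m; the calibration is good to about 2 mm. A picture is of the moment at which its call begins: read the wrist's pose just before it. camera_params takes no time and is no camera call; for the wrist camera it gives the pose at the moment of the call.
- bot.finish_job(): hands the job in; it is judged then, once.
The state is a dict: "clock": time; "q": joint angles; "joint_vel": joint speeds; "joint_efforts": joint torques, N m; "eef_pos": TCP position; "orientation": TCP orientation; "wrist_force": force on the tool from outside, world axes, zero at the start; "torque": the same for the moment, N m; "opening": finger opening in m; "grasp_force": force on a finger pad.
Only numpy, scipy, OpenCV 4.12 (cv2) and the standard library are available. Lean on these libraries where they do the work, as an engineer would, in place of code of your own. Each camera call takes 0.05 s, during which the arm holds its last target. There are 200 camera calls.

TASK

Fit the arbor that carries the reel spool into the line winder: lift it out of the rack by its flat head, lower its keyed shaft into the drive hub, turn it until the key slips into the keyway, and keep pushing against the hub's ejector spring until the drive plate sits fully home on the hub. Finish while holding: still gripping the head and pressing the arbor home, so that a workmate can tighten the thumbscrew, and leave everything else where it is.

Things in the scene. Friction and masses are not known exactly. Their poses are not given: they have to be found in the camera images.
- arbor: Spool arbor to fit (0.45 kg, hanging upright in one of the rack's slots by its drive plate): steel shaft 20 mm in diameter, above it a black drive plate, silver reel spool and flat head. Origin: centre of the shaft's lower end; z up, x towards its key (at first roughly away from the robot). Heights above origin: shaft 0-55, plate 55-64 (80 diameter), spool 64-104 (58), neck 104-120, head 120-148.
- arbor_head (a point): Centre of the arbor's head, the place to grip, 134 mm above the arbor's origin; axes as the arbor's. The head is a black block fixed to the shaft, 40 mm long in x, 14 mm thick in y, 28 mm high: pinch it across its thickness. Below it are 16 mm of thin neck, then the spool's top.
- arbor_shoulder (a point): Point on the arbor's axis at the underside of the drive plate, 55 mm above its origin; it meets the hub's mouth when home.
- arbor_key (a point): Outer lower edge of the arbor's key, 14.5 mm from the axis, 14 mm above the shaft's end. The key is a rib 7 mm wide standing 4.5 mm proud of the shaft on its +x side, from 14 to 52 mm above the shaft's end. The shaft's lowest 4 mm taper to 14 mm in diameter, so the shaft enters the bore before the key reaches the hub.
- hub: Winder's drive hub: upright steel sleeve, 48 mm outer diameter, 60 mm high, at the low end of the black winder; fixed, does not turn. Origin: centre of its foot, 55 mm above the bench; z up, x towards its keyway (within about 55 degrees of straight away from the robot). A black thumbscrew sticks out 46 mm from the axis on the same side as the keyway, 32 mm above the hub's foot.
- hub_mouth (a point): Centre of the bore at the hub's flat top face, 115 mm above the bench; axes as the hub's. Bore 22 mm in diameter, 55 mm deep when the ejector is pressed home, with one keyway 8.6 mm wide reaching to 16 mm from the axis over the whole height, on the +x side.
- ejector (a joint): How far the spring ejector (brass plate in the bore) is pressed down, m: 0 free, 0.010 with the arbor home, stop at 0.012. It meets the shaft's end 10 mm short of home and pushes up with 7 N, rising to 12 N when home, more than the arbor's weight: let go, the arbor rises by 10 mm.
- winder: Black line winder, fixed. Origin: on the bench under the hub's axis. Housing 55 mm high, x = -95 to 95 mm, y = -85 to 235 mm; motor cover 115 mm high at y = 110 to 220 mm; a line guide on a post, 135 mm high, at x = 72, y = 50 to 100 mm. The keyway's direction differs from the winder's. Winder and rack stand side by side, either one on the left.
- rack: Grey steel arbor rack, 100 x 250 mm, fixed. Origin: centre of its underside; slots at y = +60 and -60 mm, 36 mm wide, open to its +x side; the drive plates rest on its top at 80 mm.
- bare_arbor: Bystander in the rack's other slot: a thinner arbor (12 mm shaft, no key) with a 68 mm drive plate and a round knob, no spool, 110 mm high. Origin at the shaft's lower end. Leave it hanging.
- spare_spool: Bystander: an empty silver reel spool standing on the bench, 58 mm diameter, 40 mm high, origin centre of its underside.
- pliers: Bystander: pliers with yellow handles lying on the bench, 165 mm long, 14 mm high.
- hex_key: Bystander: L-shaped hex key with a yellow sleeve lying on the bench, 155 mm long, 10 mm high.
Things that resemble listed ones, but are neither listed nor needed, are in the scene too. What is shaped like the arbor but green or yellow is not meant.

How it is judged:
By the outcome, as a careful person would: the job done as asked, in the order asked, and still so for the second after the job is handed in, while the arm keeps its last pose, push and grip.
It also fails if it takes over 48 s, if anything falls off the work surface, if the arm or the gripper's body presses on something with over 40 N, if the wrist force passes 120 N, or if a joint passes its speed limit or range.

## Working session

There is one attempt and no reset: what is moved stays moved. The work goes in short steps, Python scripts to look and compute and a shell command to move; the robot and the scene stay as the last step left them, time stands still between calls to the robot, and variables do not carry over. Pictures are saved under pics/ and viewed, at most 10 in all, crops included, and the job is handed in when it is done.

```bash
mkdir -p pics; ls
python3 - <<'E'
from plant import bot,get_image,camera_params
import cv2,numpy as np
ims=[]
for n in("top","side"):
    im=get_image(n)[:,:,::-1]; cv2.imwrite(f"pics/{n}0.png",im)
    p=camera_params(n);print(n,p)
print(bot.sense())
print(camera_params("wrist"))
E
```

```text
pics
top {'mtx': array([[398.920936  ,   0.        , 318.02684289],
       [  0.        , 398.920936  , 196.84596009],
       [  0.        ,   0.        ,   1.        ]]), 'eye': array([0.42503625, 0.02159586, 0.93615782]), 'attitude': array([ 0.11264965, -0.1735619 , -1.58968068])}
side {'mtx': array([[421.46460987,   0.        , 322.35094178],
       [  0.        , 421.46460987, 198.93350355],
       [  0.        ,   0.        ,   1.        ]]), 'eye': array([ 0.41213892, -0.54687884,  0.82714505]), 'attitude': array([ 0.68133071, -0.0969368 , -0.28040721])}
{'clock': 0.1, 'q': array([ 9.06548956e-01,  3.13415357e-01,  1.49830194e+00, -1.68811562e-05,
        1.33103631e+00, -2.23423202e-01]), 'joint_vel': array([ 0.00082986, -0.00114345, -0.0023793 , -0.00108381,  0.00132066,
        0.00035381]), 'joint_efforts': array([ 3.65711690e-03, -4.02804494e+01, -2.52642292e+01,  6.96713780e-02,
        3.42412060e-02, -8.16923284e-05]), 'eef_pos': array([0.22388014, 0.47459879, 0.2047297 ]), 'orientation': array([-6.86739912e-01, -3.06511842e+00,  1.65773519e-03]), 'wrist_force': array([-0.95334931,  1.43663739, -0.09296829]), 'torque': array([-0.05210609,  0.02142453, -0.01260524]), 'grasp_force': 0.0, 'opening': 0.08843167102183885}
{'mtx': array([[307.55209316,   0.        , 318.5153245 ],
       [  0.        , 307.55209316, 203.88612575],
       [  0.        ,   0.        ,   1.        ]]), 'eye': array([0.14760098, 0.51018484, 0.38536469]), 'attitude': array([-0.29315166, -0.18480662,  1.11930913])}
```

View pics/top0.png

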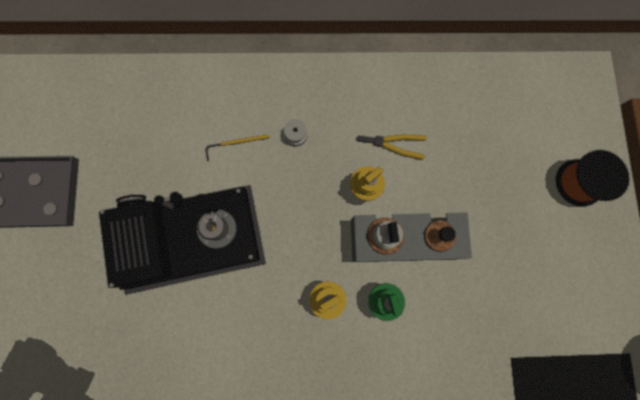

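View pics/side0.png

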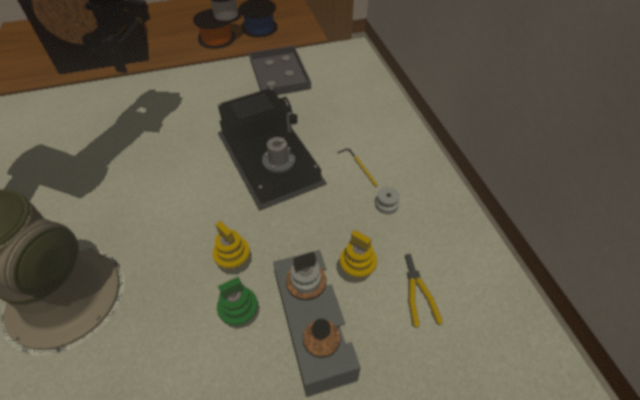

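Top view: the target is in the rack at (388,233), with silver spool, black head and a plate on the rack. Possible confusions are the yellow arbors at (367,183) and (328,300), the green one at (387,300), the bare arbor at (440,235) and the spare spool at (295,132). The hub is at (213,228). The side view agrees: target at (305,265), hub at (278,155). I choose (388,233) and check it in a close crop.

```bash
cat > h.py <<'E'
import numpy as np,cv2
from scipy.spatial.transform import Rotation as R
from plant import bot,get_image,camera_params
def ray(p,uv):
    k=p["mtx"];d=np.array([(uv[0]-k[0,2])/k[0,0],-(uv[1]-k[1,2])/k[1,1],-1.])
    return np.array(p["eye"]),R.from_rotvec(p["attitude"]).apply(d)
def onz(p,uv,z):
    e,d=ray(p,uv);return e+d*(z-e[2])/d[2]
def proj(p,X):
    c=R.from_rotvec(p["attitude"]).inv().apply(np.asarray(X)-p["eye"]);k=p["mtx"]
    return np.array([k[0,2]-k[0,0]*c[0]/c[2],k[1,2]+k[1,1]*c[1]/c[2]])
E
python3 - <<'E'
from h import *
t=cv2.imread("pics/top0.png");s=cv2.imread("pics/side0.png")
f=lambda im,u,v,:cv2.resize(np.clip(im[v-32:v+33,u-32:u+33].astype(float)*1.5,0,255).astype(np.uint8),(390,290*390//290//1),interpolation=cv2.INTER_CUBIC)[:,:]
a=np.hstack([f(t,388,233),f(t,215,225)]);b=np.hstack([f(s,307,270),f(s,278,160)])
cv2.imwrite("pics/c1.png",cv2.resize(np.vstack([a,b]),(600,600)))
p=camera_params("top")
print("head",onz(p,(392,232),.173),"hub",onz(p,(212,224),.115))
E
```

```text
head [ 0.49308205 -0.15076914  0.173     ] hub [0.52346742 0.20653422 0.115     ]
```

View pics/c1.png

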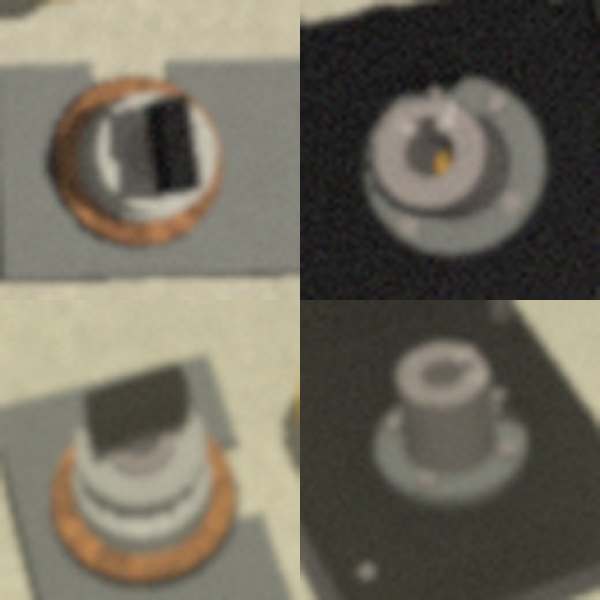

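The crop confirms the target: a grey/black flat head on a silver spool, standing in the rack slot (its plate shows copper). The head's top is centred at about (393.7,232.9) in the top view. The hub mouth is at about (211.2,225.9), with its keyway pointing roughly up the image, away from the robot.

```bash
cat >> h.py <<'E'
def tool():
    s=bot.sense();return s,np.array(s["eef_pos"]),R.from_rotvec(s["orientation"])
def plan(target,xdeg=None):
    "shift shares and spin shares; xdeg = wanted heading of tool x in world, degrees (mod 180)"
    s,p,r=tool();sh=r.inv().apply(np.array(target)-p)/.8
    sp=None
    h=np.degrees(np.arctan2(*r.as_matrix()[[1,0],0]))
    if xdeg is not None:
        d=(xdeg-h+90)%180-90; sp=-np.radians(d)/.5   # tool z down
    print("shift",sh.round(4),"spin",sp,"heading",h.round(2),"rows>=",np.linalg.norm(sh)*16,"q",np.round(s["q"],2),"pos",p.round(4))
E
python3 - <<'E'
from h import *
p=camera_params("top")
c=lambda u,v,u0,v0:(u0+u/4.615,v0+v/4.615)
H=onz(p,c(174,147,356,201),.173);a=onz(p,c(155,105,356,201),.173);b=onz(p,c(163,195,356,201),.173)
print("head",H,"ang",np.degrees(np.arctan2(*(a-b)[[1,0]])),np.linalg.norm(a-b))
M=onz(p,c(130,152,183,193),.115);print("hub",M)
k=onz(p,c(134,122,183,193),.115);print("key",np.degrees(np.arctan2(*(k-M)[[1,0]])),np.linalg.norm(k-M))
s,P,r=tool();w=camera_params("wrist");Rc=R.from_rotvec(w["attitude"])
print("tool",r.as_matrix().round(3));print("cam in tool",r.inv().apply(w["eye"]-P),(r.inv()*Rc).as_matrix().round(3))
plan([M[0],M[1],.27],5)
E
```

```text
head [ 0.49136047 -0.15397586  0.173     ] ang 1.670201957856147 0.03762600828496199
hub [0.51952395 0.20813779 0.115     ]
key -6.336136405947853 0.013440914659007258
tool [[-0.904  0.427 -0.001]
 [ 0.427  0.904 -0.001]
 [ 0.    -0.001 -1.   ]]
cam in tool [ 0.08421451 -0.00056795 -0.18061415] [[-0.     0.946  0.323]
 [ 1.     0.    -0.   ]
 [-0.     0.323 -0.946]]
shift [-0.4763 -0.1436 -0.0815] spin -1.0561735006146031 heading 154.74 rows>= 8.06639785241193 q [ 0.91  0.31  1.5  -0.    1.33 -0.22] pos [0.2239 0.4746 0.2047]
```

```bash
python3 -m jog '[-0.06,-0.018,-0.04,-0.3,-0.12,-0.036,-0.08,-0.6,-0.18,-0.054,-0.08,-0.9,-0.24,-0.072,-0.08,-1,-0.29,-0.087,-0.08,-1]'
python3 - <<'E'
from h import *
plan([.5195,.208,.27],180)
E
```

```text
clock: 0.6
eef_pos: [0.3907, 0.3246, 0.269]
orientation: [-0.098, 3.14, 0.0]
wrist_force: [0.8, 0.8, 0.2]
opening: 0.0882
grasp_force: 0.0
shift [-0.1517 -0.1555 -0.0012] spin 0.12437145908587116 heading -176.44 rows>= 3.475586187894847 q [ 0.46  0.24  1.43  0.    1.47 -1.17] pos [0.3907 0.3246 0.269 ]
```

```bash
python3 -m jog '[-0.045,-0.045,0,0.12,-0.09,-0.09,0,0.12,-0.13,-0.13,0,0.12,-0.13,-0.155,0,0.12,-0.13,-0.155,0,0.12]'
python3 - <<'E'
from h import *
plan([.49,-.152,.27],180)
p=camera_params("wrist");im=get_image("wrist")[:,:,::-1];cv2.imwrite("pics/w1.png",im)
u,v=proj(p,[.5195,.208,.115]).astype(int);print(u,v)
np.save("w1.npy",p,allow_pickle=True)
c=im[max(v-60,0):v+60,u-60:u+60];print(max(v-60,0),u-60)
cv2.imwrite("pics/w1c.png",cv2.resize(np.clip(c*1.6,0,255).astype(np.uint8),None,fx=5,fy=5,interpolation=cv2.INTER_CUBIC))
E
```

```text
clock: 1.1
eef_pos: [0.5014, 0.2063, 0.268]
orientation: [-0.007, -3.14, 0.001]
wrist_force: [0.2, 0.6, 0.1]
opening: 0.0881
grasp_force: 0.0
shift [ 0.0123 -0.4479 -0.0022] spin -0.00851723397098921 heading 179.76 rows>= 7.169231921323711 q [ 0.17  0.32  1.33 -0.    1.5  -1.39] pos [0.5014 0.2063 0.268 ]
320 194
134 260
```

View pics/w1c.png

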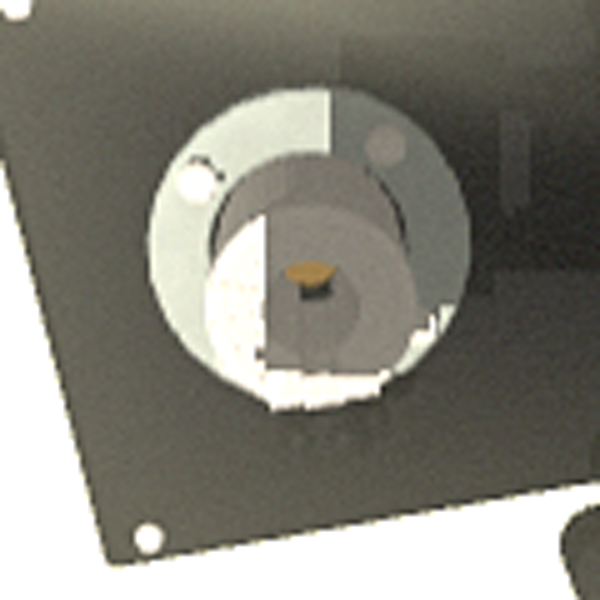

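The wrist view has world +x pointing down. The hub mouth is at crop (312,308), i.e. the bore at about full-image (322,196), and a gripper shadow lies over it. The keyway isn't clear, so I stretch the contrast on the same picture.

Run:
```python
from h import *
im=cv2.imread("pics/w1.png");c=im[160:240,280:370]
g=cv2.createCLAHE(6,(3,3)).apply(cv2.cvtColor(c,cv2.COLOR_BGR2GRAY))
t=cv2.imread("pics/top0.png")[205:250,188:240]
b=np.clip((t.astype(float)-20)*2,0,255).astype(np.uint8)
A=cv2.resize(cv2.cvtColor(g,cv2.COLOR_GRAY2BGR),(450,400),interpolation=cv2.INTER_CUBIC);B=cv2.resize(b,(347,300),interpolation=cv2.INTER_CUBIC)
o=np.zeros((400,800,3),np.uint8);o[:,:450]=A;o[:300,452:799]=B;cv2.imwrite("pics/w1d.png",o)
```

```text
(no output)
```

View pics/w1d.png

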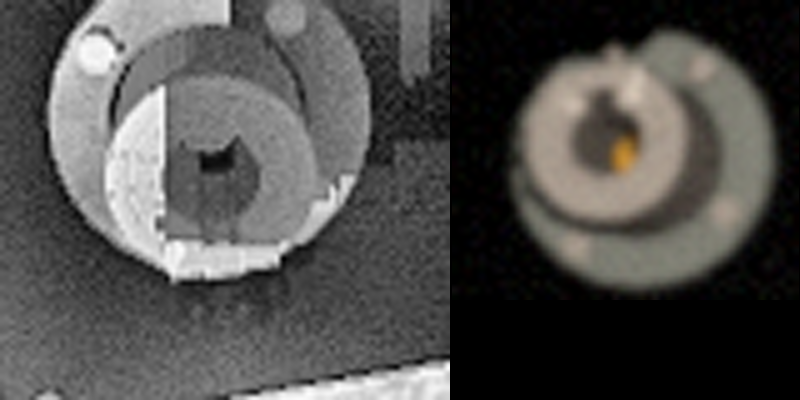

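The stretched view shows the mouth rim circle centred at about crop (211,178), i.e. image (322.2,195.6). The keyway is near (222,235), partly lost at the shadow edge. I move on towards the rack and take a second, unshadowed measurement on the way.

```bash
python3 -m jog '[0.02,-0.05,0,0,0.02,-0.1,0,0,0.02,-0.11,0,0,0.02,-0.11,0,0,0.02,-0.11,0,0]'
python3 - <<'E'
from h import *
p0=np.load("w1.npy",allow_pickle=True).item();print("hub A",onz(p0,(322.2,195.6),.115))
p=camera_params("wrist");im=get_image("wrist")[:,:,::-1].copy();cv2.imwrite("pics/w2.png",im);np.save("w2.npy",p,allow_pickle=True)
M=onz(p0,(322.2,195.6),.115)
# rectified view of the plane z=.115 around M: 10 px per mm
def rect(im,p):
    src=np.float32([proj(p,M+[.001*a,.001*b,0]) for a,b in((45,30),(45,-30),(-30,-30),(-30,30))])
    return cv2.warpPerspective(im,cv2.getPerspectiveTransform(src,np.float32([[0,0],[360,0],[360,450],[0,450]])),(360,450),flags=cv2.INTER_CUBIC)
o=[]
for x in(rect(im,p),rect(cv2.imread("pics/top0.png"),camera_params("top"))):
    g=cv2.createCLAHE(4,(3,3)).apply(cv2.cvtColor(x,cv2.COLOR_BGR2GRAY));cv2.circle(g,(180,270),2,255,-1);o.append(g)
cv2.imwrite("pics/w2r.png",np.hstack(o))
plan([.49,-.152,.27],180)
E
```

```text
clock: 1.65
eef_pos: [0.4846, 0.1217, 0.2688]
orientation: [-0.0, 3.141, 0.001]
wrist_force: [-1.0, 0.3, -0.2]
opening: 0.0881
grasp_force: 0.0
hub A [0.52065462 0.20975314 0.115     ]
shift [-0.0065 -0.3423 -0.0018] spin 0.0016829645809939486 heading -179.95 rows>= 5.477619224007307 q [ 0.01  0.22  1.46  0.    1.47 -1.56] pos [0.4846 0.1218 0.2687]
```

View pics/w2r.png

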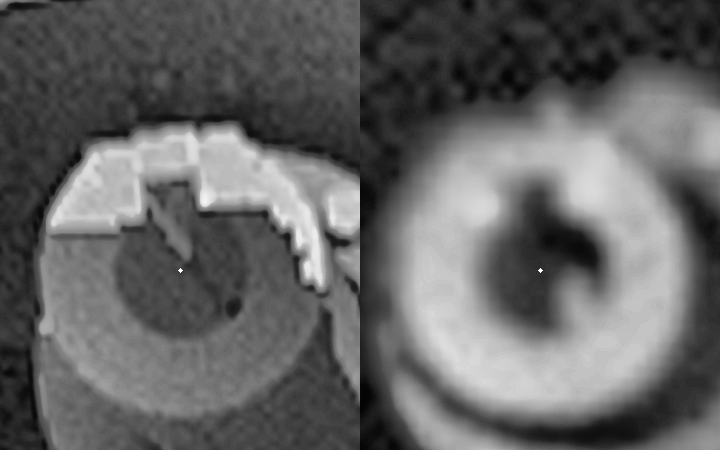

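The rectified view is clear at 6 px/mm: the bore is centred on the marker (180,270), and the keyway runs from x = 147 to 200 with its end wall at y ≈ 180. Its centre is near (173,180), a heading of about +4°. The width of 8.8 mm and reach of 15 mm match the description, and the top view gives about +2°. Next is the arbor head.

```bash
python3 -m jog '[0,-0.06,0,0,0,-0.12,0,0,0,-0.18,0,0,0,-0.24,0,0,0,-0.3,0,0]';  python3 -m jog '[0,-0.042,0,0,0,-0.042,0,0,0,-0.042,0,0,0,-0.042,0,0,0,-0.042,0,0]'
python3 - <<'E'
from h import *
p=camera_params("wrist");im=get_image("wrist")[:,:,::-1].copy();cv2.imwrite("pics/w3.png",im);np.save("w3.npy",p,allow_pickle=True)
M=np.array([.491,-.154,.173])
src=np.float32([proj(p,M+[.001*a,.001*b,0]) for a,b in((40,40),(40,-40),(-40,-40),(-40,40))])
x=cv2.warpPerspective(im,cv2.getPerspectiveTransform(src,np.float32([[0,0],[480,0],[480,480],[0,480]])),(480,480),flags=cv2.INTER_CUBIC)
cv2.imwrite("pics/w3r.png",np.clip(x*1.5,0,255).astype(np.uint8))
plan([.49,-.152,.27],180)
E
```

```text
clock: 2.2
eef_pos: [0.4847, -0.1202, 0.2687]
orientation: [-0.002, 3.141, 0.0]
wrist_force: [0.3, -0.5, -0.1]
opening: 0.0873
grasp_force: 0.0
clock: 2.7
eef_pos: [0.4848, -0.1517, 0.2689]
orientation: [-0.002, 3.141, 0.0]
wrist_force: [-0.4, -0.6, 0.4]
opening: 0.0884
grasp_force: 0.0
shift [-0.0066 -0.0001 -0.0014] spin 0.002199138119294881 heading -179.94 rows>= 0.10854227761007401 q [-0.53  0.24  1.43  0.    1.47 -2.11] pos [ 0.4847 -0.1519  0.2689]
```

View pics/w3r.png

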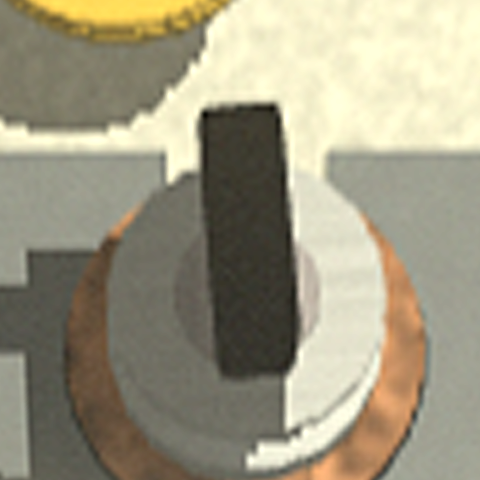

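The head's top has its far-end centre at (240,105) and edges tilted by 4°, so the head is at about (0.4935, -0.1554) with heading +4°. This agrees with the top view within 2.5 mm. I approach above it and then go down.

Run:
```python
from h import *
plan([.4935,-.1554,.20],184.1);plan([.4935,-.1554,.14],184.1)
```

```text
shift [-0.011  -0.0043  0.0861] spin -0.14091786054424094 heading -179.94 rows>= 1.39018029233958 q [-0.53  0.24  1.43  0.    1.47 -2.11] pos [ 0.4847 -0.1519  0.2689]
shift [-0.011  -0.0043  0.1611] spin -0.14091786054424094 heading -179.94 rows>= 2.5841827013453105 q [-0.53  0.24  1.43  0.    1.47 -2.11] pos [ 0.4847 -0.1519  0.2689]
```

```bash
python3 -m jog '[-0.011,-0.0043,0.03,-0.14,-0.011,-0.0043,0.07,-0.14,-0.011,-0.0043,0.11,-0.14,-0.011,-0.0043,0.15,-0.14,-0.011,-0.0043,0.161,-0.14]'; python3 -m jog '[0,0,0,0,0,0,0,0,0,0,0,0,0,0,0,0,0,0,0,0]' 1;python3 -m jog '[0,0,0,0,0,0,0,0,0,0,0,0,0,0,0,0,0,0,0,0]'
```

```text
clock: 3.25
eef_pos: [0.4921, -0.1553, 0.1373]
orientation: [0.11, -3.136, -0.004]
wrist_force: [-0.1, 0.4, -0.3]
opening: 0.0881
grasp_force: 0.0
clock: 3.75
eef_pos: [0.4935, -0.1568, 0.1405]
orientation: [-0.109, 3.139, -0.001]
wrist_force: [-0.9, -0.4, 0.0]
opening: 0.0506
grasp_force: 0.0
clock: 4.25
eef_pos: [0.4933, -0.1566, 0.1399]
orientation: [-0.109, 3.14, 0.0]
wrist_force: [-0.1, 0.7, 0.5]
opening: 0.0108
grasp_force: 0.3
```

```bash
python3 -m jog '[0,0,0,0,0,0,0,0,0,0,0,0,0,0,0,0,0,0,0,0]'
python3 - <<'E'
from h import *
plan([.4933,-.1566,.24],184.1)
im=get_image("wrist")[:,:,::-1].copy();cv2.imwrite("pics/w4.png",im)
s=get_image("side")[:,:,::-1];cv2.imwrite("pics/s4.png",s)
u,v=305,260;c=cv2.resize(s[v-60:v+60,u-60:u+60],(400,400),interpolation=cv2.INTER_CUBIC)
o=np.zeros((400,800,3),np.uint8);o[:,:400]=c;o[:,400:]=cv2.resize(im[100:300,220:420],(400,400));cv2.imwrite("pics/c4.png",o)
E
```

```text
clock: 4.75
eef_pos: [0.4933, -0.1567, 0.14]
orientation: [-0.109, 3.14, -0.0]
wrist_force: [-0.1, 0.1, 1.2]
opening: 0.0006
grasp_force: 0.5
shift [-0.000e+00  1.000e-04 -1.251e-01] spin -0.004727890240240733 heading -176.04 rows>= 2.000929230246245 q [-0.53  0.36  1.61  0.    1.17 -2.17] pos [ 0.4933 -0.1567  0.14  ]
```

View pics/c4.png

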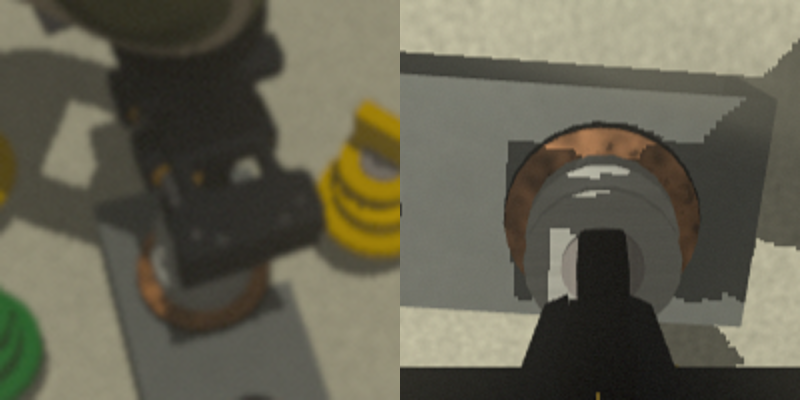

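The wrist crop shows the head (580–630, 230–300) running into the finger silhouette (525–675), yet the gripper reads as shut. I check the geometry numerically on these pictures before doing anything else.

Run:
```python
from h import *
im=cv2.imread("pics/w4.png");g=im.max(2);p=camera_params("wrist");s,P,r=tool()
for v in range(205,292,6):
    row=g[v,260:390];d=np.where(row<60)[0]+260
    print(v,d.min() if len(d) else None,d.max() if len(d) else None,len(d),row[::8].tolist() if v in(228,252,264) else "")
print("near end top",onz(p,(322.5,216),.173))
for z in(.14,.16,.18,.2):
    print(z,[proj(p,P+r.apply([dx,dy,0])+[0,0,z-P[2]]).round(1).tolist() for dx in(.009,-.009) for dy in(-.0245,-.0175,0)])
a=onz(p,(320,216),.145)
print("head corners",[proj(p,[.4935+x,-.1554+y,z]).round(0).tolist() for x in(-.02,.02) for y in(-.007,.007) for z in(.145,.173)])
```

```text
205 369 389 19 
211 272 389 17 
217 310 388 40 
223 309 387 40 
229 275 389 48 
235 277 388 48 
241 277 389 48 
247 277 389 54 
253 292 345 54 
259 290 347 58 
265 287 350 64 
271 285 352 68 
277 283 354 72 
283 281 383 89 
289 260 389 130 
near end top [ 0.46570274 -0.15702592  0.173     ]
0.14 [[280.7, 224.6], [291.7, 224.6], [319.3, 224.5], [281.8, 250.0], [292.5, 250.0], [319.3, 250.0]]
0.16 [[276.7, 238.0], [288.9, 238.0], [319.4, 238.0], [278.0, 265.7], [289.8, 265.7], [319.4, 265.7]]
0.18 [[271.6, 254.8], [285.3, 254.8], [319.5, 254.8], [273.3, 285.1], [286.5, 285.1], [319.5, 285.1]]
0.2 [[265.2, 276.1], [280.7, 276.1], [319.6, 276.1], [267.4, 309.5], [282.3, 309.5], [319.6, 309.5]]
head corners [[312.0, 211.0], [311.0, 229.0], [335.0, 212.0], [338.0, 231.0], [308.0, 268.0], [307.0, 294.0], [330.0, 270.0], [332.0, 296.0]]
```

Run:
```python
from h import *
s,P,r=tool();o=[]
for f,n,(u,v),k in(("s4","side",(308,262),10),("w4","wrist",(320,250),4.)):
    im=cv2.imread(f"pics/{f}.png");p=camera_params(n);w=int(200/k)*1
    h=int(250/k);c=im[v-h:v+h,u-w:u+w].astype(float)
    c=cv2.resize(255*np.clip(c/180,0,1)**.5,(400,int(2*h*400/(2*w))),interpolation=cv2.INTER_CUBIC).astype(np.uint8)[:500]
    m=400/(2*w)
    def d(X,col):
        q=((proj(p,X)-[u-w,v-h]+.5)*m).astype(int);cv2.circle(c,tuple(int(t) for t in q),3,col,-1)
    d(P,(0,0,255))
    for a in(-.009,.009):
        for b in(-.0175,.0175):d(P+r.apply([a,b,0]),(0,128,255))
    for a in(-.02,.02):
        for b in(-.007,.007):
            for z in(.145,.173):d([.4935+a,-.1554+b,z],(0,255,0))
    o.append(c)
h=min(x.shape[0] for x in o);cv2.imwrite("pics/c5.png",np.hstack([x[:h] for x in o]))
```

```text
(no output)
```

View pics/c5.png

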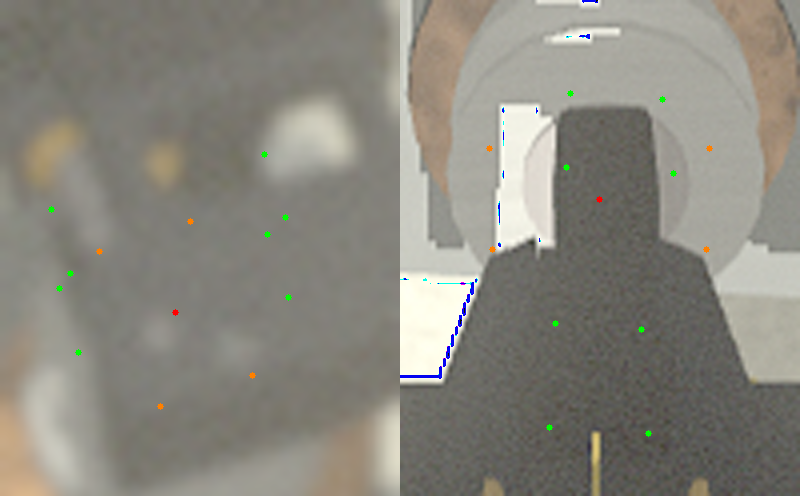

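The wrist crop shows a 14 mm wide black column at (555–660, 105–250), consistent with the head, and no fingertips beside it where the TCP markers fall. I check where the open fingertips appeared in an earlier picture.

Run:
```python
from h import *
for f in("w1","w3"):
    g=cv2.imread(f"pics/{f}.png").max(2)
    for v in range(200,320,10):
        print(f,v," ".join(f"{x:3d}" for x in g[v,190:450:10]))
```

```text
w1 200 229 220 226 226 226 223 222 223  57  63  62 145 176  79  84  85  39  42  39  37  31  29  27  27  29  31
w1 210 217 219 218 225 222 229 221 226 230  64  59  57 184 173 178  41  46  44  42  39  37  42  40  32  31  34
w1 220 221 224 217 221 222 223 225 222 225  66  62  61  52  51  50  52  48  49  48  40  38  80  34  39  42  41
w1 230 223 223 217 225 223 221 224 225 217  66  66  62  59  58  54  54  56  52  49 141 224 103 221  34  44  46
w1 240 222 222 223 226 223 221 218 222 226  61 183  67  64  70 231 232 225 223 223  50 174 116  52 230 228  40
w1 250 220 223 165  63  70 221 216 218 222 227 228 223 227 230 226 227 230 220 219  58  56 224  50  46 220 221
w1 260 223  59  65  66  67 220 226 225 220 223 222 224 228 227 230 227 227 227 218 228 221 229  51  48  50 227
w1 270  65  62  61  62  66 218 224 223 225 222 226 226 226 235 230 224 221 227 222 226 222  99  53  52  52  50
w1 280  56  56  57  58  61 222 218 223 221 225 222 225 227 229 225 228 227 223 220 224 227  49  54  53  50  49
w1 290  54  52  55  55  56 221 226 223 227 218 224 229 227 233 231 176 223 223 225 227 226 218  54  4
[... 863 characters left out ...]
87 168 158 157 166  50  45 161 170
w3 260 166  39  45  41  44 167 171 173 171 177 176 170 180 187 173 177 133  92 163 161 160 173  44  44  43 175
w3 270  44  43  42  42  47 177 168 169 164 167 171 171 170 181 137 128  92  84 162 161 164  71  44  43  42  43
w3 280  42  41  37  40  41 167  79 127 167 175 178 161 167 179  68  95  93 168 166 164 161  35  43  40  42  38
w3 290  37  38  37  37  38 168 169 172 176 132  85 172 172 172  98 118 178 167 165 158 165 163  40  38  39  38
w3 300  32  33  30  42 174 168 173 167 165 168 162 161  63 126 180 177 172 164 168 168 161 164  34  37  33  34
w3 310  32  33  31  34 164 166 176 179 173 180 175 171  69  79  70 161 164 165 165 165 163 159  84  35  33  32
```

Both pictures put the real fingertips about 35 mm behind the reported TCP: the open fingertips start at row 248 with an inner half-gap of 84 px for 44 mm. So I closed just above the head. I open, go 35 mm lower, which is clear of the 58 mm spool while open, and close again.

```bash
python3 -c "
from plant import bot;print(bot.tcp_to_grasp)"; for i in 1 2; do python3 -m jog '[0,0,0,0,0,0,0,0,0,0,0,0,0,0,0,0,0,0,0,0]' -1|grep -E "open|force"; done; python3 -m jog '[0,0,0.01,0,0,0,0.02,0,0,0,0.03,0,0,0,0.038,0,0,0,0.044,0]' -1 ;python3 -m jog '[0,0,0,0,0,0,0,0,0,0,0,0,0,0,0,0,0,0,0,0]' 1;python3 -m jog '[0,0,0,0,0,0,0,0,0,0,0,0,0,0,0,0,0,0,0,0]'
```

```text
0.0187
wrist_force: [-0.8, -0.1, 0.1]
opening: 0.0384
grasp_force: 0.0
wrist_force: [0.6, -0.7, 0.3]
opening: 0.0785
grasp_force: 0.0
clock: 6.35
eef_pos: [0.493, -0.1566, 0.1038]
orientation: [0.109, -3.139, -0.001]
wrist_force: [0.2, -0.6, 0.5]
opening: 0.0883
grasp_force: 0.0
clock: 6.85
eef_pos: [0.4933, -0.1567, 0.1049]
orientation: [-0.109, 3.139, -0.0]
wrist_force: [-0.5, -0.2, -0.5]
opening: 0.0504
grasp_force: 0.0
clock: 7.35
eef_pos: [0.4932, -0.1564, 0.1046]
orientation: [0.109, -3.139, -0.001]
wrist_force: [-0.5, 1.2, -1.5]
opening: 0.0138
grasp_force: 29.9
```

The head is gripped at 13.8 mm and 30 N. I lift straight up.

```bash
python3 -m jog '[0,0,-0.02,0,0,0,-0.05,0,0,0,-0.09,0,0,0,-0.13,0,0,0,-0.163,0]';python3 -m jog '[0,0,0,0,0,0,0,0,0,0,0,0,0,0,0,0,0,0,0,0]'
python3 - <<'E'
from h import *
plan([.5207,.2098,.235],184.1)
p=camera_params("wrist");im=get_image("wrist");cv2.imwrite("pics/w6.png",im[:,:,::-1]);np.save("w6.npy",p,allow_pickle=True)
g=im.max(2)
for v in range(170,256,5):print(v," ".join(f"{x:3d}" for x in g[v,250:392:6]))
s,P,r=tool();org=P-[0,0,.0796]
for z in(.12,.148):print(z,[proj(p,org+r.apply([.02,y,0])+[0,0,z]).round(1).tolist() for y in(-.007,.007)])
E
```

```text
clock: 7.85
eef_pos: [0.493, -0.1566, 0.2362]
orientation: [0.109, -3.139, -0.0]
wrist_force: [0.3, -0.2, -4.6]
opening: 0.0136
grasp_force: 29.9
clock: 8.35
eef_pos: [0.493, -0.1565, 0.2341]
orientation: [0.109, -3.138, -0.001]
wrist_force: [-0.2, -1.3, -4.7]
opening: 0.0137
grasp_force: 29.9
shift [-0.0662  0.4544 -0.0008] spin -0.004739245382335122 heading -176.04 rows>= 7.347325994167625 q [-0.53  0.28  1.47 -0.    1.4  -2.17] pos [ 0.493  -0.1565  0.2341]
170 119 116 113 113 114 115 111 114 113  70  62  59 102 112  60  59  59  62  60  63  62  62  85  90
175 115 115 116 115 116 112 113 112  78  37  81 126 111  66  37  41  57  61  58  59  61  61  91  84
180 116 114 117 113 113 115 117  45 126 128 164 158 139 117 123 132  45  56  59  59  60  60  85  85
185 115 114 114 115 116 121 157 167 146 141 160 160 120 130  63  63  95  75  46  58  60  58  91  86
190 118 114 112 114 116  70  65 145 181 140 158  68  65  64  67  47  70  57  74  57  56  59  89  89
195 114 114 114 113  42  70  60 106 124  79  75  68  69  69  68  67  68  60  72  70  58  84 154  81
200 118 116 117 117  68  70  68  69
[... 541 characters left out ...]
 80  76  72  55 172 179
230 178 185 184  67  82  82  79  81  78  79  75  76  76  75  78  75  77  79  80  75  72 101 174 171
235 182 177 178  75  73  73  77  79  77  78  75  77  77  74  77  77  75  75  76  77  75 181 166 171
240 176 181 172  81  73 157 157 114  74  70  54  53  54  45  73  78  76  75  76  79  69 171 180 172
245 177 180 181  66 165 158 158  77  78  33  32  24  28  27  69  76  76  78  77  76  82  75 169 172
250 186 177 184 184 158 163  29  43  31  29  23  24  29  29  29  29  40  31  79  79  83 173 175 178
255 184 180 178 184 156  37  38  35  30  28  32  30  26  25  25  27  33  31  31  78  81 170 172 166
0.12 [[305.4, 235.6], [333.5, 235.6]]
0.148 [[302.7, 264.1], [336.7, 264.1]]
```

The lift force is -4.6 N, which matches the arbor's weight. I carry it over to the hub.

```bash
python3 -m jog '[-0.005,0.03,0,0,-0.013,0.075,0,0,-0.02,0.125,0,0,-0.028,0.175,0,0,-0.036,0.225,0,0]' | head -2;python3 -m jog '[-0.008,0.05,0,0,-0.016,0.1,0,0,-0.023,0.15,0,0,-0.027,0.19,0,0,-0.03,0.215,0,0]'|head -2; python3 -m jog '[0,0.01,0,0,0,0.0144,0,0,0,0.0144,0,0,0,0.0144,0,0,0,0.0144,0,0]'
python3 - <<'E'
from h import *
plan([.5197,.2098,.235],184.1)
E
```

```text
clock: 8.9
eef_pos: [0.5094, 0.0265, 0.2349]
clock: 9.4
eef_pos: [0.5212, 0.2005, 0.2346]
clock: 9.9
eef_pos: [0.5209, 0.2088, 0.2352]
orientation: [-0.107, 3.14, -0.0]
wrist_force: [-0.6, -0.8, -3.5]
opening: 0.0135
grasp_force: 30.0
shift [0.0015 0.0013 0.0003] spin -0.007132307471355624 heading -176.1 rows>= 0.031973066295437086 q [ 0.17  0.37  1.33 -0.    1.43 -1.47] pos [0.5209 0.2088 0.2352]
```

```bash
python3 -m jog '[0.0015,0.0013,0.01,0,0.0015,0.0013,0.02,0,0.0015,0.0013,0.03,0,0.0015,0.0013,0.04,0,0.0015,0.0013,0.045,0]';python3 -m jog '[0,0,0.003,0,0,0,0.006,0,0,0,0.009,0,0,0,0.0115,0,0,0,0.0115,0]'
```

```text
clock: 10.4
eef_pos: [0.5192, 0.2105, 0.1979]
orientation: [0.109, -3.138, 0.0]
wrist_force: [0.0, 0.6, -3.5]
opening: 0.0141
grasp_force: 30.0
clock: 10.9
eef_pos: [0.5194, 0.2106, 0.1897]
orientation: [0.109, -3.139, 0.0]
wrist_force: [0.8, -0.0, -4.7]
opening: 0.0136
grasp_force: 30.0
```

```bash
python3 -m jog '[0,0,0.002,0,0,0,0.004,0,0,0,0.006,0,0,0,0.007,0,0,0,0.007,0]'|grep -E "eef|wrist";python3 -m jog '[0,0,0.001,0,0,0,0.002,0,0,0,0.003,0,0,0,0.004,0,0,0,0.004,0]'|grep -E "eef|wrist";python3 -m jog '[0,0,0.001,0,0,0,0.002,0,0,0,0.003,0,0,0,0.004,0,0,0,0.004,0]'
```

```text
eef_pos: [0.5195, 0.2106, 0.1842]
wrist_force: [0.6, -0.2, -4.2]
eef_pos: [0.5195, 0.2106, 0.181]
wrist_force: [-0.4, -0.2, -4.0]
clock: 12.4
eef_pos: [0.5195, 0.2106, 0.1778]
orientation: [0.109, -3.139, 0.0]
wrist_force: [0.4, 0.2, -4.4]
opening: 0.0136
grasp_force: 30.0
```

```bash
python3 -m jog '[0,0,0.001,0,0,0,0.002,0,0,0,0.003,0,0,0,0.004,0,0,0,0.004,0]'|grep -E "eef|wrist";python3 -m jog '[0,0,0.001,0,0,0,0.002,0,0,0,0.003,0,0,0,0.004,0,0,0,0.004,0]'
python3 - <<'E'
from h import *
print(bot.sense()["torque"])
E
```

```text
eef_pos: [0.5195, 0.2106, 0.1746]
wrist_force: [0.6, -0.3, -5.6]
clock: 13.4
eef_pos: [0.5195, 0.2106, 0.1713]
orientation: [0.109, -3.139, 0.0]
wrist_force: [0.4, -0.5, -4.5]
opening: 0.0134
grasp_force: 30.0
[-0.01021913 -0.00661142  0.07539517]
```

No resistance, 9 mm past where the key would meet the hub face. I keep going down to the ejector.

```bash
python3 -m jog '[0,0,0.003,0,0,0,0.006,0,0,0,0.009,0,0,0,0.012,0,0,0,0.012,0]'|grep -E "eef|wrist";python3 -m jog '[0,0,0.003,0,0,0,0.006,0,0,0,0.009,0,0,0,0.012,0,0,0,0.012,0]'|grep -E "eef|wrist"; python3 -m jog '[0,0,0.002,0,0,0,0.004,0,0,0,0.006,0,0,0,0.006,0,0,0,0.006,0]'
python3 - <<'E'
from h import *
print(bot.sense()["torque"])
E
```

```text
eef_pos: [0.5194, 0.2106, 0.1614]
wrist_force: [0.1, 0.1, -5.0]
eef_pos: [0.5194, 0.2106, 0.1519]
wrist_force: [0.2, -1.1, -4.5]
clock: 14.9
eef_pos: [0.5199, 0.2106, 0.1482]
orientation: [-0.109, 3.138, 0.0]
wrist_force: [-0.5, -0.2, 3.0]
opening: 0.0136
grasp_force: 30.0
[-0.2026384   0.20873654 -0.03479253]
```

Spring contact comes at the predicted height. I press the last 10 mm in small steps.

```bash
python3 -m jog '[0,0,0.002,0,0,0,0.004,0,0,0,0.006,0,0,0,0.006,0,0,0,0.006,0]'|grep -E "eef|wrist";python3 -m jog '[0,0,0.002,0,0,0,0.004,0,0,0,0.005,0,0,0,0.005,0,0,0,0.005,0]'|grep -E "eef|wrist|clo"
python3 - <<'E'
from h import *
print(bot.sense()["torque"])
E
```

```text
eef_pos: [0.5198, 0.2106, 0.143]
wrist_force: [-0.4, -1.4, 4.8]
clock: 15.9
eef_pos: [0.5199, 0.2106, 0.1394]
wrist_force: [-1.6, -1.5, 7.1]
[-0.22528058  0.22728636 -0.04169576]
```

```bash
python3 -m jog '[0,0,0.0007,0,0,0,0.0015,0,0,0,0.002,0,0,0,0.002,0,0,0,0.002,0]'|grep -E "eef|wrist";python3 -m jog '[0,0,0.0007,0,0,0,0.0015,0,0,0,0.002,0,0,0,0.002,0,0,0,0.002,0]'|grep -E "eef|wrist|clo|open"
```

```text
eef_pos: [0.5201, 0.2107, 0.1393]
wrist_force: [-6.5, -2.9, 18.4]
clock: 16.9
eef_pos: [0.5203, 0.2107, 0.1393]
wrist_force: [-10.0, -4.2, 30.4]
opening: 0.0136
```

There is a hard stop at 0.1393 (predicted 0.1396), 10 mm after spring contact, so the plate is on the hub. I ease the push a little and take a last look.

```bash
python3 -m jog '[0,0,-0.001,0,0,0,-0.001,0,0,0,-0.001,0,0,0,-0.001,0,0,0,-0.001,0]'
python3 - <<'E'
from h import *
s=get_image("side")[:,:,::-1];w=get_image("wrist")[:,:,::-1]
f=lambda c:cv2.resize((255*np.clip(c/200.,0,1)**.6).astype(np.uint8),(400,400),interpolation=cv2.INTER_CUBIC)
cv2.imwrite("pics/fin.png",np.hstack([f(s[80:230,200:350]),f(w[120:300,230:410])]))
E
```

```text
clock: 17.4
eef_pos: [0.5202, 0.2107, 0.1393]
orientation: [-0.109, 3.136, 0.0]
wrist_force: [-8.0, -2.8, 23.4]
opening: 0.0136
grasp_force: 30.0
```

View pics/fin.png

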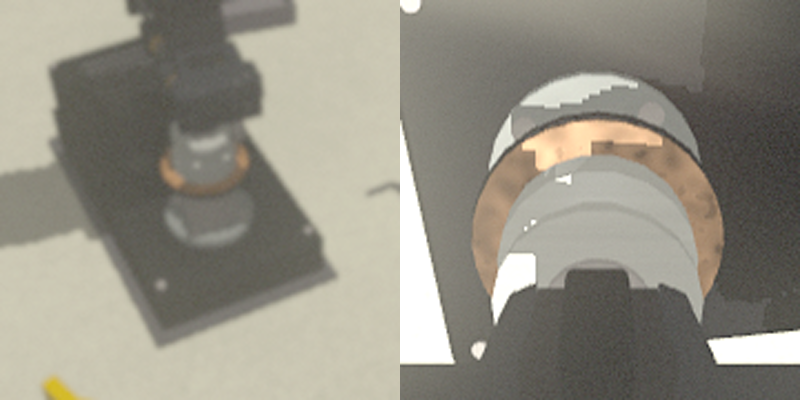

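The final view shows the drive plate sitting level on the hub's top at (205,170), with the spool above it and the head still in the fingers. The push is 23 N at the hard stop.

```bash
python3 -c "
from plant import bot;print(bot.finish_job())"
```

```text
the job is handed in; nothing more can be done
None
```

The arbor is home on the hub with its key in the keyway, still gripped and pressed down at about 23 N; I handed the job in at about 17.5 s, and almost no turning was needed because the key already lined up with the keyway.

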